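Slide a dish tray past its spring stop

ROBOT

A 6-joint arm with a two-finger parallel gripper is mounted at the origin on the work surface. World frame = base frame: x ahead of the robot, y to its left, z up, the work surface at z = 0. Lengths are in m, angles in degrees, forces in N, time in s.
With the tool pointing down it reaches from about 0.3 to 0.75 m from the base axis. Payload 8.5 kg.
Tool frame: the origin (TCP) lies at the very end of the fingers, on their centre line; the grasp point (between the pads) lies 19 mm behind it (env.pinch_z is the distance from the TCP to the grasp point, in m); z points along the fingers, y is the line along which they close (so a half turn about z gives the same grasp; the last joint's range is limited). The gripper opens to 85 mm and grips with 20 to 120 N. Pads are 22 mm wide; open, the fingers measure 114 mm over their backs; the gripper's body (76 mm by 85 mm) begins 54 mm behind the grasp point. The pads swing forward as they close: fully open they stand 13 mm farther back than shut.
Start: joints at [52.695, 21.807, 74.336, -0, 83.858, -12.336], TCP at [0.232, 0.499, 0.205] pointing down, gripper open.
Joint ranges: [-178.18, 178.18], [-50.72, 133.34], [12.68, 142.11], [-81.47, 261.47], [9.98, 163.14], [-165.26, 165.26]. Speed limits (degrees/s): [136.94, 136.94, 180, 180, 180, 180].

INTERFACE

Orientations are given as a 3x3 rotation matrix whose columns are the frame's x, y, z axes.
In Python, from rig import env, viewer gives the robot as it stands.
- The arm moves only by the tool drive_tool, never from a script. Its argument "series" is a list of rows, each a list of 3 entries, a list of its own where there are three numbers: the shift along the tool's x, y, z in m, then the turn about the tool's z in degrees, then the finger opening in m, from 0 to 0.0854. A call has 1 to 20 rows; each row is the pose to reach, as a shift and turn from the pose commanded when the call began, along the tool's axes at that moment; what a row does not reach only later rows make up. A row lasts 1/10 s, in which the tool goes at most 50 mm and 8.59 degrees, less where a joint would pass 70% of its speed; a pose out of reach is approached as far as the arm can. A call with a gripper value outside its range is refused whole. The fingers move at their own pace and stop on an object; "newtons" is the grip in N (left out, the last holds). Time passes only in rows, so rows that repeat a pose let the fingers close. It gives the time, the measured TCP pose, the force, the opening and the grip force at its end, in the units of the state.
- env.observe(): the state, without advancing time (a new reading comes with each control period).
- viewer.get_image(name): name is "scene" or "top"; returns a dict with "img" (420x560x3 uint8, red, green, blue), "depth" (420x560 float32, m along the optical axis (not along the pixel's ray), 0 where there is no reading), "camera_matrix" (3x3 intrinsics, pixels), "rvec" (rotation vector, rad) and "tvec" (3), from world to camera coordinates, as OpenCV has them. Camera axes: x right, y down, z forward; pixel columns grow to the right and rows downward; lengths in m; the calibration is good to about 2 mm. A picture is of the moment at which its call begins.
- env.close_job(): hands the job in; it is judged then, once.
The state is a dict: "time_s": time; "q": joint angles; "qvel": joint speeds; "joint_efforts": joint torques, N m; "position": TCP position; "tool_rot": TCP orientation; "ft_force": force on the tool from outside, world axes, zero at the start; "wrist_torque": the same for the moment, N m; "grip_width": finger opening in m; "gripper_force": force on a finger pad.
Only numpy, scipy, OpenCV 4.12 (cv2) and the standard library are available. Lean on these libraries where they do the work, as an engineer would, in place of code of your own. Each camera call takes 0.05 s, during which the arm holds its last target. There are 200 camera calls.

TASK

The wooden tray with the dark dish waits in its slide, held back by two red spring pins. With the fingertips, press down the brass tongue behind the tray and keep it held down while you push the tray along the slide and over the sunken pins to the blue end stop; then take the hand away so that the pins spring up behind the tray. Do not pick up or tip the tray or its dish, and leave the tea tin, the cup and the spare dish where they are.

Things in the scene. Friction and masses are not known exactly. Their poses are not given: they have to be found in the camera images.
- slide: Fixed aluminium tray slide, 180 mm wide (x), 375 mm long (y). Origin on the table, on its centre line; the tray travels along its +y. White runners carry the tray at z = 34 mm; their inner sides are at x = +-52 mm, those of the guides (46 mm high) at +-72 mm. Face of the blue end stop (60 mm high) at y = +224 mm; the start end (y = -132 mm) is open.
- stop (a joint): How far the spring stop is pressed, m: 0 up, 0.014 fully down at its limit. One stiff piece that moves straight down, always level: brass tongue, brass cross bar, two red pins. About 2 N starts it, 6.5 N brings it fully down; it springs back when let go. The tray passes over the pins only when it is pressed more than 10 mm.
- tongue (a point): Point on top of the brass tongue, at x = 0, y = -75 mm of the slide; moves with the stop: 30 mm above the table when up, 16 mm when fully down. The tongue is a flat strip 56 mm wide, from y = -125 to +110 mm of the slide, between the runners and passing below the tray; it can be pressed anywhere along it, and a fingertip can slide along it.
- pins (a point): Fixed point midway between the two red pins, level with the tray's underside (x = 0, y = +90, z = 34 mm of the slide). Pins 12 mm thick, centred at x = -40 and +40 mm, so that 68 mm are free between them for a finger to pass along the tongue. Up, their tops stand 10 mm above this point; fully down, 4 mm below it.
- tray: Loose open wooden tray on the runners, 140 mm wide (x), 120 mm long (y, along the slide), 22 mm high, walls and floor 6 mm, about 0.45 kg. Origin at the centre of its underside; axes as the slide's. Against the end stop its origin is at y = +164 mm of the slide; the pins can rise behind it once it is beyond y = +156 mm.
- tray_rear (a point): Centre of the outer rear face of the tray (its -y side, 60 mm from its origin), 11 mm above its underside: the face to push on. The tongue lies open behind it.
- dish: Loose dark lacquer dish in the tray, 96 mm across, 18 mm high. Origin at the centre of its underside. It rides along with the tray.
- tea_tin: Bystander: green tin, 60 mm across, 80 mm high, standing on the table. Origin at the centre of its underside.
- cup: Bystander: white cup, 68 mm across, 65 mm high. Origin at the centre of its underside.
- spare_dish: Bystander: dark lacquer dish on the table, 84 mm across, 18 mm high. Origin at the centre of its underside.
There are look-alikes about, which are no part of the job. Of the things shaped like the tray, the wooden one is meant.

How it is judged:
By the outcome, as a careful person would: the job done as asked, in the order asked, and still so for the second after the job is handed in, with the robot touching nothing.
It also fails if it takes over 42 s, if anything falls off the work surface, if the arm or the gripper's body presses on something with over 40 N, if the wrist force passes 120 N, or if a joint passes its speed limit or range.

## Working session

There is one attempt and no reset: what is moved stays moved. The work goes in short steps, Python scripts to look and compute and a tool call to move; the robot and the scene stay as the last step left them, time stands still between calls to the robot, and variables do not carry over. Pictures are saved under pics/ and viewed, at most 10 in all, crops included, and the job is handed in when it is done.

Besides the shell and the picture viewer there is one more tool, called after "Request:" as name(argument=value, ...), one argument or row to a line, values as JSON. drive_tool: Moves the arm, as the interface text tells. Its arguments: {"type":"object","properties":{"series":{"type":"array"},"newtons":{"type":"number"}},"required":["series"]}

```bash
mkdir -p pics; ls; cat > h.py <<'E'
import numpy as np, cv2
from rig import env, viewer
def grab(n,save=None):
    d=viewer.get_image(n)
    if save: cv2.imwrite('pics/'+save,d['img'][:,:,::-1])
    np.savez('%s.npz'%n,**{k:np.array(v) for k,v in d.items()})
    return d
def load(n): return dict(np.load('%s.npz'%n))
def world(d,u,v,r=1):
    p=d['depth'][v-r:v+r+1,u-r:u+r+1]; z=np.median(p[p>0])
    K=d['camera_matrix']; c=np.array([(u-K[0,2])/K[0,0]*z,(v-K[1,2])/K[1,1]*z,z])
    R=cv2.Rodrigues(d['rvec'])[0]; return R.T@(c-d['tvec'].ravel())
def cloud(d):
    z=d['depth'];K=d['camera_matrix'];v,u=np.mgrid[:z.shape[0],:z.shape[1]]
    c=np.stack([(u-K[0,2])/K[0,0]*z,(v-K[1,2])/K[1,1]*z,z],-1)
    R=cv2.Rodrigues(d['rvec'])[0]; return (c-d['tvec'].ravel())@R
E
python3 - <<'E'
from h import *
grab('top','t1.png');grab('scene','s1.png')
s=env.observe();print(s)
E
```

```text
pics
{'time_s': 0.1, 'q': array([ 5.26956755e+01,  2.18382537e+01,  7.43800011e+01,  1.14807236e-03,
        8.38595820e+01, -1.23355324e+01]), 'qvel': array([-0.11302611, -0.02601005, -0.13052702,  0.03375623,  0.03546785,
       -0.01006607]), 'joint_efforts': array([ 5.03314077e-03, -4.49222982e+01, -2.31654739e+01, -2.05383476e-04,
        3.73330622e-03,  2.86585100e-05]), 'position': array([0.23197347, 0.49834927, 0.20406543]), 'tool_rot': array([[-9.06536804e-01,  4.22125952e-01, -8.39168182e-04],
       [ 4.22126673e-01,  9.06536227e-01, -1.06852015e-03],
       [ 3.09686271e-04, -1.32288811e-03, -9.99999077e-01]]), 'ft_force': array([ 0.04228027, -0.45207962, -1.05402722]), 'wrist_torque': array([ 0.0299822 ,  0.01117773, -0.00289629]), 'gripper_force': 0.0, 'grip_width': 0.08572146806573436}
```

View pics/t1.png

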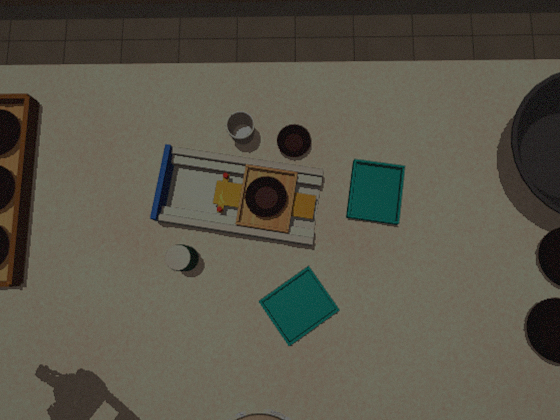

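View pics/s1.png

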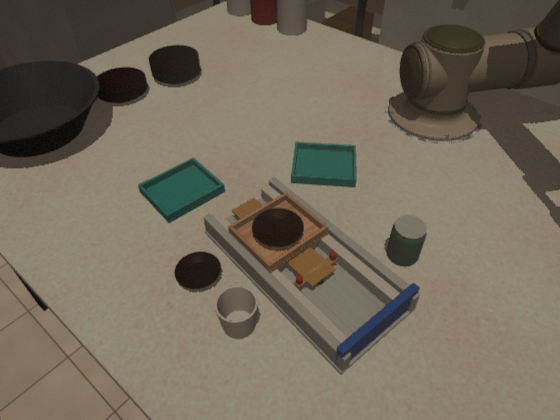

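The wooden tray sits in the slide at top (266,198), scene (278,230). Look-alikes are the teal trays at top (376,192) and (299,305) and the wooden crate at (12,190), so I choose the one in the slide. The blue stop is at top (162,183), the pins at (226,175) and (220,210), and the exposed tongue at (306,207).

```bash
python3 - <<'E'
from h import *
for n,pts in dict(top=dict(blueA=(168,150),blueB=(156,215),pinA=(226,176),pinB=(220,210),tongueR=(306,207),tongueF=(229,193),guideTR=(320,172),guideBR=(311,243),tin=(181,257),cup=(240,126),spare=(294,141),dish=(266,198),teal=(376,192)),
 scene=dict(pinA=(300,281),pinB=(333,256),tongueR=(248,208),tongueF=(312,267),dish=(278,230),spare=(198,272))).items():
    d=load(n)
    for k,p in pts.items(): print(n,k,world(d,*p).round(4))
# colour masks: blue, wood
for n in('top','scene'):
    d=load(n);P=cloud(d);hsv=cv2.cvtColor(d['img'],cv2.COLOR_RGB2HSV)
    b=(hsv[...,0]>105)&(hsv[...,0]<125)&(hsv[...,1]>150)&(d['depth']>0)&(P[...,2]>.054)&(P[...,2]<.066)
    q=P[b];print(n,'blue',len(q),cv2.minAreaRect((q[:,:2]*1000).astype(np.float32)),np.median(q[:,2]))
    c=world(load('top'),266,198)
    w=(np.hypot(P[...,0]-c[0],P[...,1]-c[1])<.11)&(P[...,2]>.050)&(P[...,2]<.060)&(hsv[...,1]>90)&(hsv[...,0]<25)
    q=P[w];print('wood',len(q),cv2.minAreaRect((q[:,:2]*1000).astype(np.float32)),np.median(q[:,2]))
d=load('top');cv2.imwrite('pics/c1.png',cv2.resize(d['img'][130:260,140:340,::-1],None,fx=4,fy=4,interpolation=cv2.INTER_CUBIC))
E
```

```text
top blueA [0.7011 0.2131 0.0591]
top blueB [0.5504 0.2344 0.0578]
top pinA [0.6437 0.0805 0.0425]
top pinB [0.5643 0.0927 0.0418]
top tongueR [ 0.5733 -0.1043  0.0291]
top tongueF [0.6062 0.0745 0.03  ]
top guideTR [ 0.6518 -0.1359  0.0459]
top guideBR [ 0.4892 -0.1139  0.0449]
top tin [0.4559 0.1684 0.0799]
top cup [0.7789 0.0545 0.0038]
top spare [ 0.7396 -0.0778  0.0053]
top dish [ 0.5918 -0.0124  0.0436]
top teal [ 0.6132 -0.2716  0.0055]
scene pinA [0.6478 0.0883 0.0424]
scene pinB [0.5688 0.0988 0.0425]
scene tongueR [ 0.5741 -0.1041  0.0322]
scene tongueF [0.6055 0.0812 0.0322]
scene dish [ 0.5894 -0.0117  0.0478]
scene spare [ 0.7331 -0.0795  0.0064]
top blue 421 ((651.4424438476562, 160.92648315429688), (155.71539306640625, 227.61289978027344), 18.96320152282715) 0.05907077651580824
wood 850 ((591.4639892578125, -13.810615539550781), (120.06517028808594, 139.7018280029297), 81.00668334960938) 0.05506070906601561
scene blue 0 ((0.0, 0.0), (0.0, 0.0), 0.0) nan
wood 1953 ((589.0454711914062, -12.790779113769531), (121.3121337890625, 140.23316955566406), 80.88005065917969) 0.05607362643349965
  return _methods._mean(a, axis=axis, dtype=dtype,
  ret = ret.dtype.type(ret / rcount)
```

View pics/c1.png

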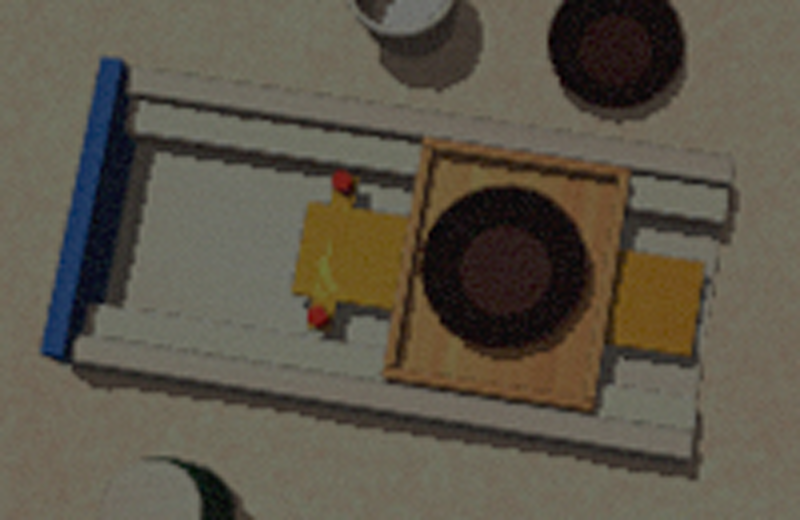

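The crop confirms it: wooden tray with the dark dish, pins ahead on the left, tongue exposed behind it. The slide's +y points at about 81.1° in world, with its origin near (0.592, 0.001). The tray is at slide y ≈ -14 mm and its rear face at ≈ -74 mm. I'll press at slide (0, -100).

Request:
drive_tool(
  series=[
    [[-0.028,-0.02,0],3.7,0],
    [[-0.056,-0.04,0],7.4,0],
    [[-0.085,-0.059,0],11.1,0],
    [[-0.113,-0.079,0],14.8,0],
    [[-0.141,-0.099,0],18.5,0],
    [[-0.169,-0.119,0],22.2,0],
    [[-0.198,-0.139,0],25.9,0],
    [[-0.226,-0.158,0],29.6,0],
    [[-0.254,-0.178,0],33.3,0],
    [[-0.282,-0.198,0],37,0],
    [[-0.339,-0.237,0],44.3,0],
    [[-0.367,-0.257,0],48,0],
    [[-0.423,-0.297,0],55.4,0],
    [[-0.451,-0.317,0],59.1,0],
    [[-0.48,-0.336,0],62.8,0],
    [[-0.508,-0.356,0],66.5,0],
    [[-0.536,-0.376,0],70.2,0],
    [[-0.564,-0.396,0],73.9,0],
    [[-0.564,-0.396,0.05],73.9,0],
    [[-0.564,-0.396,0.09],73.9,0],
  ],
  newtons=30,
)

```text
time_s: 2.1
position: [0.5762, -0.0994, 0.1126]
tool_rot: [[0.156, 0.988, -0.0], [0.988, -0.156, 0.0], [0.0, -0.0, -1.0]]
ft_force: [-0.5, 0.5, 0.5]
grip_width: -0.0002
gripper_force: 0.0
```

Request:
drive_tool(
  series=[
    [[0,0,0.025],0,0],
    [[0,0,0.05],0,0],
    [[0,0,0.07],0,0],
    [[0,0,0.07],0,0],
    [[0,0,0.07],0,0],
  ],
)

```text
time_s: 2.6
position: [0.5764, -0.0986, 0.0449]
tool_rot: [[0.154, 0.988, -0.0], [0.988, -0.154, 0.0], [0.0, -0.0, -1.0]]
ft_force: [0.1, 0.3, 0.7]
grip_width: 0.0001
gripper_force: 0.0
```

```bash
python3 - <<'E'
from h import *
d=grab('scene');grab('top')
t=load('top')
a=cv2.resize(d['img'][150:330,180:380],None,fx=2,fy=2,interpolation=cv2.INTER_CUBIC);b=cv2.resize(t['img'][130:260,220:340],(400,360)) 
b=cv2.resize(t['img'][130:260,220:350],(360,360),interpolation=cv2.INTER_CUBIC)
cv2.imwrite('pics/m1.png',np.hstack([a,b])[:,:,::-1])
print(env.observe()['position'])
E
```

```text
[ 0.57691721 -0.09869061  0.04586867]
```

View pics/m1.png

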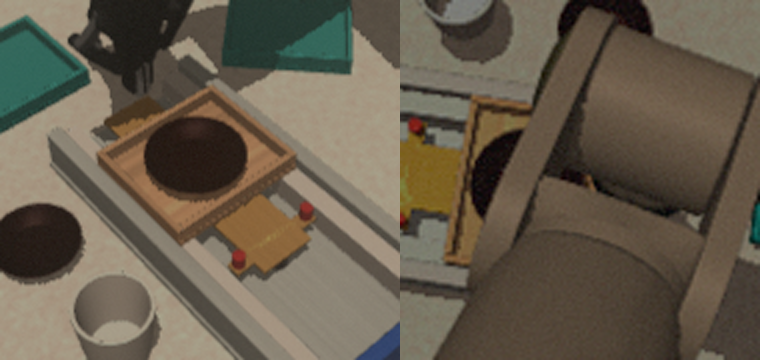

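The closed fingertips, at crop (140,85), are above the exposed tongue behind the tray, with a gap to its rear face. Now I'll press down.

Request:
drive_tool(
  series=[
    [[0,0,0.008],0,0],
    [[0,0,0.014],0,0],
    [[0,0,0.018],0,0],
    [[0,0,0.022],0,0],
    [[0,0,0.026],0,0],
    [[0,0,0.03],0,0],
    [[0,0,0.03],0,0],
    [[0,0,0.03],0,0],
  ],
)

```text
time_s: 3.5
position: [0.5763, -0.0985, 0.0146]
tool_rot: [[0.154, 0.988, -0.0], [0.988, -0.154, 0.0], [0.0, -0.0, -1.0]]
ft_force: [0.4, -0.2, 0.1]
grip_width: -0.0001
gripper_force: 0.0
```

```bash
python3 - <<'E'
from h import *
d=grab('scene')
cv2.imwrite('pics/m2.png',cv2.resize(d['img'][150:300,190:390],None,fx=4,fy=4,interpolation=cv2.INTER_CUBIC)[:,:,::-1])
s=env.observe();print(s['position'],s['ft_force'],s['wrist_torque'])
for p in((248,208),(300,281),(333,256),(312,267)):print(world(d,*p).round(4))
E
```

```text
[ 0.5763804  -0.09851284  0.01475003] [-0.24485163  0.09639365 -0.44493074] [ 0.00047058  0.00561621 -0.05239074]
[ 0.5755 -0.1027  0.0342]
[0.647  0.0876 0.0409]
[0.5702 0.0997 0.0445]
[0.6051 0.081  0.0316]
```

View pics/m2.png

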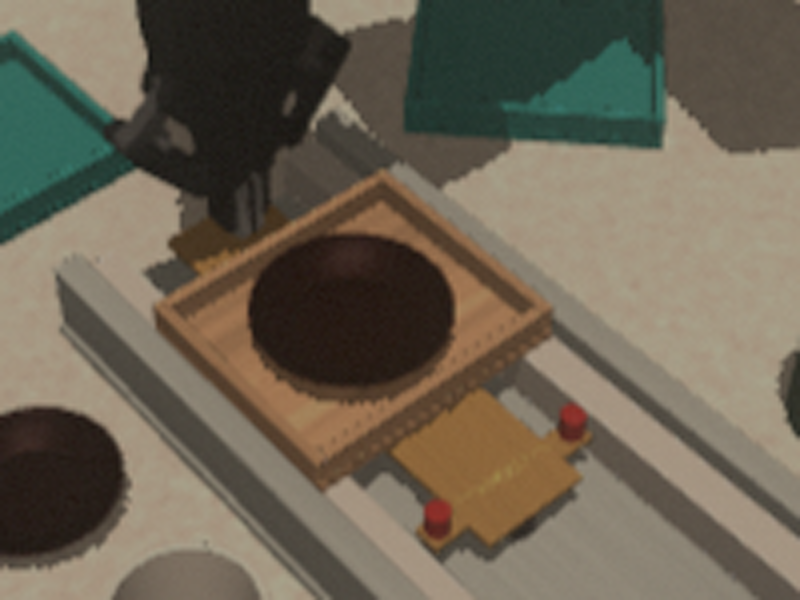

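```bash
python3 - <<'E'
from h import *
d=load('scene')
for z in(.0147,.03,.045): print(z,cv2.projectPoints(np.array([[.5764,-.0985,z]]),d['rvec'],d['tvec'],d['camera_matrix'],None)[0].ravel())
P=cloud(d)
for u in (246,250,254):
  for v in range(196,214,2): print((u,v),P[v,u].round(3),d['img'][v,u])
E
```

```text
0.0147 [249.74896864 215.99704949]
0.03 [249.32346449 210.70401073]
0.045 [248.89597453 205.38626968]
(246, 196) [ 0.586 -0.094  0.081] [30 28 22]
(246, 198) [ 0.587 -0.093  0.077] [30 26 21]
(246, 200) [ 0.587 -0.094  0.071] [32 28 24]
(246, 202) [ 0.589 -0.092  0.068] [35 31 26]
(246, 204) [ 0.587 -0.095  0.059] [34 31 27]
(246, 206) [ 0.589 -0.094  0.056] [34 30 27]
(246, 208) [ 0.577 -0.107  0.032] [65 49 32]
(246, 210) [ 0.582 -0.102  0.033] [71 52 33]
(246, 212) [ 0.585 -0.099  0.032] [104  74  44]
(250, 196) [ 0.581 -0.089  0.08 ] [48 45 39]
(250, 198) [ 0.583 -0.087  0.077] [59 54 49]
(250, 200) [ 0.582 -0.088  0.07 ] [64 59 53]
(250, 202) [ 0.582 -0.088  0.066] [67 62 54]
(250, 204) [ 0.581 -0.09   0.058] [69 64 57]
(250, 206) [ 0.582 -0.09   0.053] [69 63 57]
(250, 208) [ 0.582 -0.091  0.047] [65 60 54]
(250, 210) [ 0.577 -0.096  0.034] [71 54 35]
(250, 212) [ 0.58  -0.093  0.033] [88 68 44]
(254, 196) [ 0.573 -0.086  0.076] [57 53 47]
(254, 198) [ 0.573 -0.086  0.07 ] [58 53 48]
(254, 200) [ 0.573 -0.086  0.066] [60 54 49]
(254, 202) [ 0.573 -0.087  0.06 ] [59 55 48]
(254, 204) [ 0.574 -0.086  0.055] [63 57 50]
(254, 206) [ 0.573 -0.087  0.048] [62 56 50]
(254, 208) [ 0.565 -0.096  0.031] [66 51 33]
(254, 210) [ 0.589 -0.072  0.059] [101  75  48]
(254, 212) [ 0.592 -0.069  0.058] [148 108  75]
```

```bash
python3 - <<'E'
from h import *
print(env.pinch_z,[a for a in dir(env) if a[0]!='_'])
d=load('scene');P=cloud(d)
# gripper points, in slide axes about the TCP: a across, b along
c=np.array([.5764,-.0985]);u=np.array([.154,.988]);x=np.array([.988,-.154])
q=P[(d['depth']>0)].reshape(-1,3);dark=(d['img'].max(-1)<85)[d['depth']>0]
a=(q[:,:2]-c)@x;b=(q[:,:2]-c)@u
m=dark&(abs(a)<.08)&(abs(b)<.06)&(q[:,2]>.036)&(b<.03)
for z in np.arange(.036,.26,.008):
    k=m&(q[:,2]>=z)&(q[:,2]<z+.008)
    if k.sum()>2: print(round(z,3),k.sum(),(a[k].min()*1e3).round(),(a[k].max()*1e3).round(),'b',(b[k].min()*1e3).round(),(b[k].max()*1e3).round())
E
```

```text
0.0187 ['MotionError', 'close_job', 'observe', 'pinch_z']
0.036 126 -77.0 -53.0 b -31.0 13.0
0.044 82 -80.0 68.0 b -30.0 29.0
0.052 45 -15.0 11.0 b -6.0 13.0
0.06 46 -17.0 12.0 b -7.0 13.0
0.068 44 -14.0 12.0 b -3.0 12.0
0.076 33 -13.0 13.0 b 5.0 13.0
0.084 54 -32.0 25.0 b 3.0 14.0
0.092 129 -39.0 35.0 b -10.0 14.0
0.1 104 -44.0 39.0 b -12.0 15.0
0.108 128 -52.0 47.0 b -6.0 19.0
0.116 135 -55.0 54.0 b -2.0 19.0
0.124 165 -63.0 59.0 b -8.0 19.0
0.132 241 -63.0 60.0 b -12.0 21.0
0.14 172 -54.0 52.0 b -3.0 21.0
0.148 130 -41.0 43.0 b -6.0 21.0
0.156 60 14.0 39.0 b -7.0 13.0
0.164 31 17.0 37.0 b -6.0 29.0
0.172 66 -28.0 36.0 b -13.0 29.0
0.18 74 19.0 36.0 b -16.0 30.0
0.188 76 20.0 36.0 b -13.0 30.0
0.196 80 -25.0 36.0 b -16.0 30.0
0.204 96 19.0 36.0 b -15.0 30.0
0.212 170 -30.0 34.0 b -21.0 30.0
0.22 63 -16.0 29.0 b -6.0 30.0
0.228 40 21.0 38.0 b -11.0 30.0
0.236 104 21.0 38.0 b -18.0 30.0
0.244 71 24.0 37.0 b -20.0 29.0
0.252 39 19.0 37.0 b -33.0 21.0
```

The pins are still up, there is no contact force, and the image puts the fingertip at z≈0.044 while the arm reports 0.0147. So the reported TCP height is about 29 mm too low, though the lateral position agrees. I'll rely on the camera and the force reading and descend by feel.

Request:
drive_tool(
  series=[
    [[0,0,0.004],0,0],
    [[0,0,0.008],0,0],
    [[0,0,0.012],0,0],
    [[0,0,0.014],0,0],
    [[0,0,0.016],0,0],
    [[0,0,0.018],0,0],
    [[0,0,0.018],0,0],
    [[0,0,0.018],0,0],
  ],
)

```text
time_s: 4.35
position: [0.5763, -0.0985, -0.0032]
tool_rot: [[0.154, 0.988, 0.0], [0.988, -0.154, -0.0], [-0.0, 0.0, -1.0]]
ft_force: [-1.9, 0.7, 2.6]
grip_width: 0.0003
gripper_force: 2.1
```

Contact: 2.6 N, so the stop has just begun to move. Reported z at full down should be ≈ -0.016.

Request:
drive_tool(
  series=[
    [[0,0,0.003],0,0],
    [[0,0,0.006],0,0],
    [[0,0,0.008],0,0],
    [[0,0,0.01],0,0],
    [[0,0,0.012],0,0],
    [[0,0,0.012],0,0],
    [[0,0,0.012],0,0],
  ],
)

```text
time_s: 5.05
position: [0.5767, -0.0986, -0.0116]
tool_rot: [[0.154, 0.988, 0.003], [0.988, -0.154, -0.001], [-0.001, 0.003, -1.0]]
ft_force: [-11.8, 2.8, 38.0]
grip_width: -0.0002
gripper_force: 19.1
```

```bash
python3 - <<'E'
from h import *
for i in range(4):
    d=grab('scene');s=env.observe();print(s['position'].round(4),s['ft_force'].round(1))
cv2.imwrite('pics/m3.png',cv2.resize(d['img'][150:300,190:390],None,fx=4,fy=4,interpolation=cv2.INTER_CUBIC)[:,:,::-1])
for p in((300,281),(333,256),(312,267),(310,268)):print(world(d,*p).round(4))
E
```

```text
[ 0.5767 -0.0986 -0.0116] [-11.6   3.9  38.5]
[ 0.5767 -0.0986 -0.0115] [-11.6   3.9  38.2]
[ 0.5767 -0.0986 -0.0115] [-11.3   3.5  38.4]
[ 0.5767 -0.0986 -0.0115] [-13.1   3.6  38.2]
[0.6418 0.0837 0.0316]
[0.5624 0.095  0.033 ]
[0.5966 0.0751 0.0178]
[0.601  0.0739 0.0182]
```

View pics/m3.png

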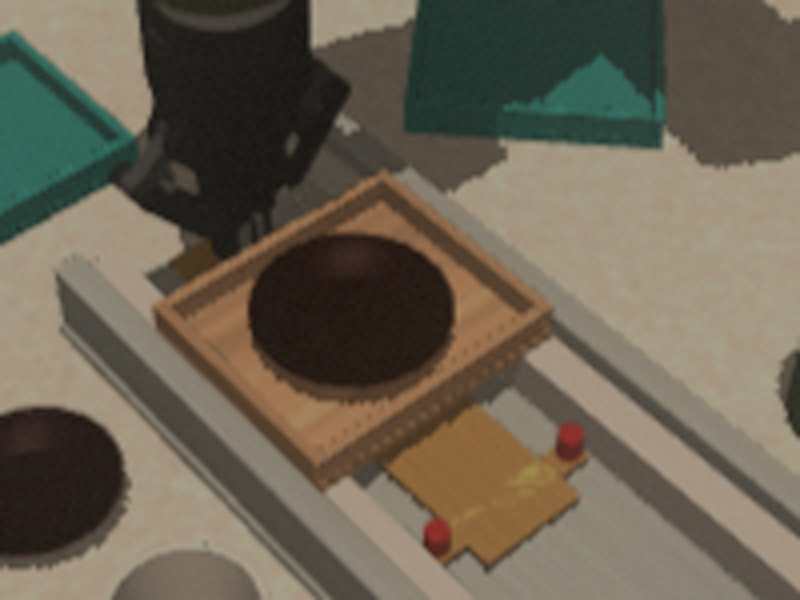

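The stop is fully down: pin tops at z≈0.032, tongue at 0.018. 38 N is more than needed, so I'll ease to about 12 N and start the push gently.

Request:
drive_tool(
  series=[
    [[0,0,-0.001],0,0],
    [[0,0,-0.0023],0,0],
    [[0.004,0,-0.0023],0,0],
    [[0.008,0,-0.0023],0,0],
    [[0.011,0,-0.0023],0,0],
    [[0.014,0,-0.0023],0,0],
    [[0.017,0,-0.0023],0,0],
    [[0.02,0,-0.0023],0,0],
    [[0.023,0,-0.0023],0,0],
    [[0.026,0,-0.0023],0,0],
    [[0.03,0,-0.0023],0,0],
  ],
)

```text
time_s: 6.35
position: [0.5831, -0.0727, -0.0109]
tool_rot: [[0.154, 0.988, 0.006], [0.988, -0.154, -0.007], [-0.006, 0.007, -1.0]]
ft_force: [-2.6, -15.7, 14.7]
grip_width: 0.0001
gripper_force: 8.1
```

Request:
drive_tool(
  series=[
    [[0.004,0,0],0,0],
    [[0.009,0,0],0,0],
    [[0.014,0,0],0,0],
    [[0.019,0,0],0,0],
    [[0.024,0,0],0,0],
    [[0.029,0,0],0,0],
    [[0.034,0,0],0,0],
    [[0.038,0,0],0,0],
    [[0.04,0,0],0,0],
  ],
)

```text
time_s: 7.25
position: [0.5894, -0.0328, -0.0108]
tool_rot: [[0.154, 0.988, 0.006], [0.988, -0.154, -0.006], [-0.005, 0.007, -1.0]]
ft_force: [-2.7, -15.9, 16.4]
grip_width: 0.0001
gripper_force: 8.5
```

```bash
python3 - <<'E'
from h import *
d=grab('scene');s=env.observe();print(s['position'].round(4),s['ft_force'].round(1))
cv2.imwrite('pics/m4.png',cv2.resize(d['img'][150:350,190:430],None,fx=3,fy=3,interpolation=cv2.INTER_CUBIC)[:,:,::-1])
E
```

```text
[ 0.5894 -0.0326 -0.0108] [ -0.8 -13.2  16.9]
```

View pics/m4.png

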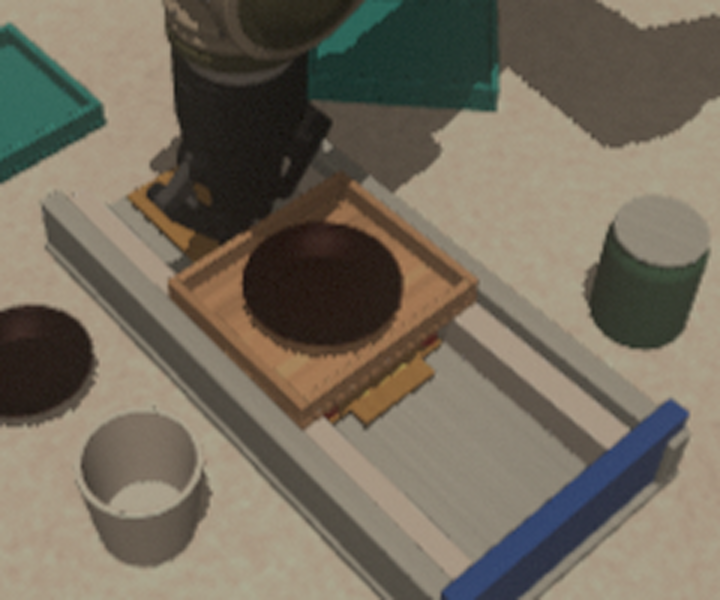

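The tray is flat, its front edge is now over the sunken pins, and the dish rides along. Continuing.

Request:
drive_tool(
  series=[
    [[0.004,0,0],0,0],
    [[0.009,0,0],0,0],
    [[0.015,0,0],0,0],
    [[0.021,0,0],0,0],
    [[0.027,0,0],0,0],
    [[0.033,0,0],0,0],
    [[0.039,0,0],0,0],
    [[0.045,0,0],0,0],
    [[0.051,0,0],0,0],
    [[0.057,0,0],0,0],
    [[0.063,0,0],0,0],
    [[0.069,0,0],0,0],
    [[0.075,0,0],0,0],
    [[0.081,0,0],0,0],
    [[0.087,0,0],0,0],
    [[0.093,0,0],0,0],
    [[0.099,0,0],0,0],
    [[0.104,0,0],0,0],
    [[0.108,0,0],0,0],
    [[0.11,0,0],0,0],
  ],
)

```text
time_s: 9.3
position: [0.6061, 0.0763, -0.0109]
tool_rot: [[0.154, 0.988, 0.005], [0.988, -0.154, -0.005], [-0.004, 0.006, -1.0]]
ft_force: [-2.1, -16.9, 16.8]
grip_width: 0.0002
gripper_force: 7.5
```

```bash
python3 - <<'E'
from h import *
d=grab('scene');s=env.observe();print(s['position'].round(4),s['ft_force'].round(1))
cv2.imwrite('pics/m5.png',cv2.resize(d['img'][190:370,240:440],None,fx=3,fy=3,interpolation=cv2.INTER_CUBIC)[:,:,::-1])
E
```

```text
[ 0.6061  0.0765 -0.0109] [ -1.8 -14.4  16.9]
```

View pics/m5.png

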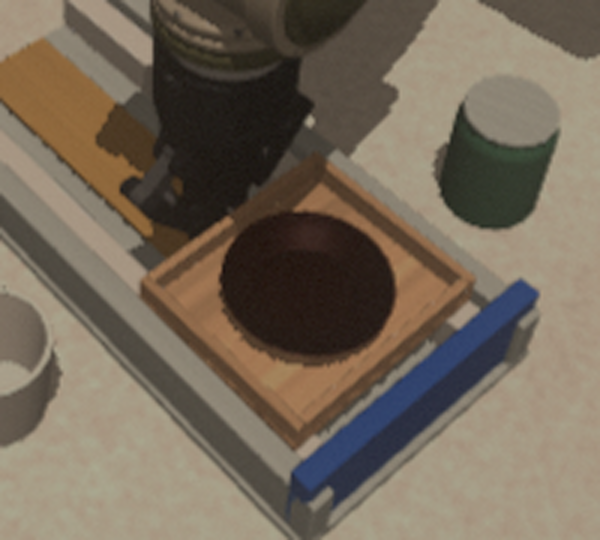

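The tray is about 15 mm short of the stop. Creeping on.

Request:
drive_tool(
  series=[
    [[0.002,0,0],0,0],
    [[0.004,0,0],0,0],
    [[0.006,0,0],0,0],
    [[0.008,0,0],0,0],
    [[0.01,0,0],0,0],
    [[0.012,0,0],0,0],
    [[0.014,0,0],0,0],
    [[0.015,0,0],0,0],
    [[0.015,0,0],0,0],
  ],
)

```text
time_s: 10.25
position: [0.6081, 0.09, -0.0109]
tool_rot: [[0.154, 0.988, 0.004], [0.988, -0.154, -0.006], [-0.006, 0.005, -1.0]]
ft_force: [-3.6, -20.7, 16.3]
grip_width: 0.0
gripper_force: 7.3
```

Request:
drive_tool(
  series=[
    [[0.001,0,0],0,0],
    [[0.002,0,0],0,0],
    [[0.002,0,0],0,0],
  ],
)

```text
time_s: 10.55
position: [0.608, 0.0902, -0.0109]
tool_rot: [[0.155, 0.988, 0.003], [0.988, -0.155, -0.009], [-0.008, 0.004, -1.0]]
ft_force: [-7.3, -30.7, 19.0]
grip_width: -0.0002
gripper_force: 7.2
```

```bash
python3 - <<'E'
from h import *
d=grab('scene');s=env.observe();print(s['position'].round(4),s['ft_force'].round(1))
cv2.imwrite('pics/m6.png',cv2.resize(d['img'][190:370,240:440],None,fx=3,fy=3,interpolation=cv2.INTER_CUBIC)[:,:,::-1])
E
```

```text
[ 0.608   0.0902 -0.0109] [ -7.9 -31.1  18.4]
```

View pics/m6.png

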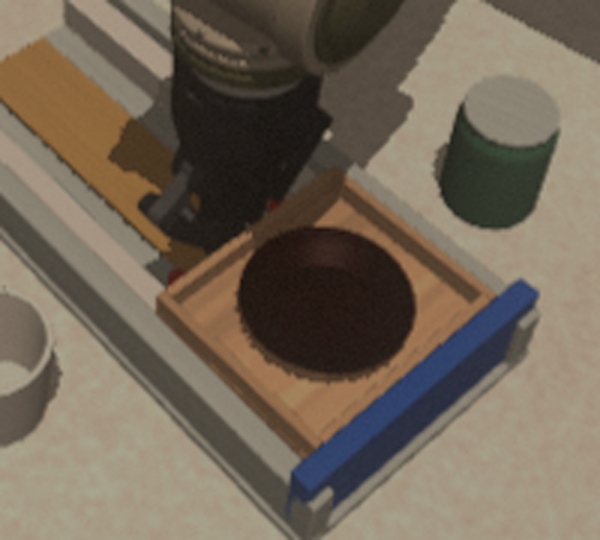

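The tray is against the blue stop: position stalled, push force rising to 31 N, and red pins visible clear of its rear edge. I'll back off slightly along the tongue, then lift away.

Request:
drive_tool(
  series=[
    [[-0.003,0,0],0,0],
    [[-0.006,0,0],0,0],
    [[-0.01,0,0],0,0],
    [[-0.014,0,0],0,0],
    [[-0.014,0,-0.004],0,0],
    [[-0.014,0,-0.01],0,0],
    [[-0.014,0,-0.018],0,0],
    [[-0.014,0,-0.03],0,0],
    [[-0.014,0,-0.05],0,0],
    [[-0.014,0,-0.08],0,0],
    [[-0.014,0,-0.115],0,0],
    [[-0.014,0,-0.15],0,0],
    [[-0.05,0,-0.17],0,0],
    [[-0.09,0,-0.18],0,0],
    [[-0.13,0,-0.18],0,0],
    [[-0.17,0,-0.18],0,0],
    [[-0.2,0,-0.18],0,0],
    [[-0.22,0,-0.18],0,0],
    [[-0.22,0,-0.18],0,0],
  ],
)

```text
time_s: 12.5
position: [0.5718, -0.1235, 0.1669]
tool_rot: [[0.157, 0.988, -0.001], [0.988, -0.157, -0.0], [-0.0, -0.001, -1.0]]
ft_force: [-0.5, 1.2, -1.1]
grip_width: 0.0
gripper_force: 0.0
```

```bash
python3 - <<'E'
from h import *
d=grab('scene');t=grab('top');s=env.observe();print(s['time_s'],s['position'].round(4),s['ft_force'].round(1))
a=cv2.resize(d['img'][180:370,180:440],None,fx=3,fy=3,interpolation=cv2.INTER_CUBIC)
cv2.imwrite('pics/m7.png',a[:,:,::-1])
for n,D in(('scene',d),('top',t)):
    P=cloud(D);hsv=cv2.cvtColor(D['img'],cv2.COLOR_RGB2HSV)
    m=((hsv[...,0]<6)|(hsv[...,0]>174))&(hsv[...,1]>150)&(hsv[...,2]>80)&(D['depth']>0)&(np.hypot(P[...,0]-.606,P[...,1]-.09)<.07)
    q=P[m];print(n,'pins',len(q),np.percentile(q[:,2],[50,90,97]).round(4) if len(q) else '')
    w=(np.hypot(P[...,0]-.617,P[...,1]-.163)<.11)&(P[...,2]>.050)&(P[...,2]<.060)&(hsv[...,1]>90)&(hsv[...,0]<25)
    q=P[w];print('tray',cv2.minAreaRect((q[:,:2]*1000).astype(np.float32)))
E
```

```text
12.6 [ 0.5724 -0.1209  0.1669] [ 0.2  0.6 -0.1]
scene pins 67 [0.0456 0.0471 0.0481]
tray ((617.0480346679688, 161.77017211914062), (120.24922180175781, 146.0528564453125), 80.83413696289062)
top pins 35 [0.0428 0.0443 0.0447]
tray ((617.77978515625, 161.8623046875), (121.90846252441406, 139.82594299316406), 81.08744049072266)
```

View pics/m7.png

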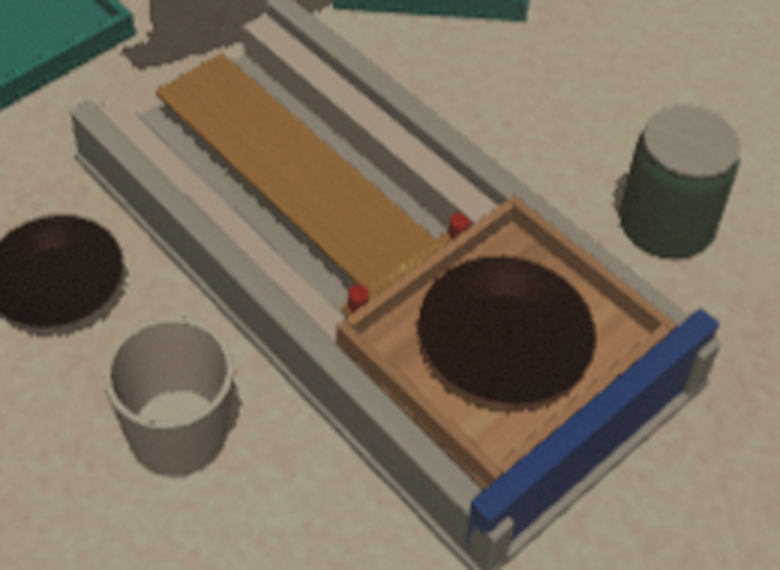

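The tray sits against the blue stop with its dish. The pins are up behind it with their tops at about 44 mm, and the tin, cup and spare dish have not moved.

```bash
python3 -c "
from rig import env
print(env.close_job())"
```

```text
the job is handed in; nothing more can be done
None
```

The job is handed in: the tray with its dish is at the blue end stop, the pins have sprung up behind it, the hand is clear, and the tin, cup and spare dish were left untouched; the arm's reported height was about 29 mm too low, so I pressed the tongue by camera and force reading instead.

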